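# Load the slide feeder for an imaging run

## Robot

A 7-joint arm with a two-finger parallel gripper is mounted at the origin on the work surface. World frame = base frame: x ahead of the robot, y to its left, z up, the work surface at z = 0. Lengths are in m, angles in rad, forces in N, time in s.
With the tool pointing down it reaches from about 0.425 to 0.875 m from the base axis. Payload 4.7 kg.
Tool frame: the origin (TCP) lies midway between the tips of the shut fingers; the grasp point (between the pads) lies 19 mm behind it; z points along the fingers, y is the line along which they close (so a half turn about z gives the same grasp; the last joint's range is limited). The gripper opens to 87 mm and grips with 3 to 60 N. Pads are 19 mm wide; open, the fingers measure 117 mm over their backs; the gripper's body (75 mm by 190 mm) begins 51 mm behind the grasp point.
Start: joints at [-1.296, 0.321, -0.07, 1.45, 0.023, 1.371, -0.057], TCP at [0.168, 0.628, 0.223] pointing down, gripper open.
Joint ranges: [-2.86, 2.86], [-0.3, 2.09], [-1.38, 1.24], [0.06, 2.45], [-1.56, 4.7], [0.09, 2.05], [-2.69, 2.69]. Speed limits (rad/s): [2.57, 2.57, 3.14, 3.14, 3.14, 3.14, 3.14].

## Interface

Orientations are given as a rotation vector (axis times angle).
In Python, from bench import ctrl gives the robot as it stands. The module is installed in compiled form; this text tells all that it offers.
- The arm moves only by the shell command python3 -m handwheel 'ROWS' [FORCE]. ROWS is JSON, a list of rows, each a list of 7 numbers: the finger opening in m, from 0 to 0.087, then the shift along the tool's x, y, z in m, then the turn, a rotation vector about the tool's x, y, z in degrees. A call has 1 to 12 rows; each row shifts and turns the commanded pose from where the row before left it, along the tool's axes as they then stand; what a row does not reach is not made up. A row lasts 1/8 s, in which the tool goes at most 62.5 mm and 10.7 degrees, less where a joint would pass 70% of its speed; a pose out of reach is approached as far as the arm can. A call is refused whole if a number of a shift passes 0.0625 or a number of a turn 10.7, either way. A call with a gripper value outside its range is refused whole. The fingers move at their own pace and stop on an object; FORCE is the grip in N (left out, the last holds). Time passes only in rows, so rows that do not move let the fingers close. It gives the time, the measured TCP pose, the force, the opening and the grip force at its end, in the units of the state.
- ctrl.get_state(): the state, without advancing time (a new reading comes with each control period).
- ctrl.get_image(name): name is "scene" or "top" or "wrist"; returns (picture, depth): 400x640x3 uint8, blue, green, red; 400x640 float32, m along the optical axis (not along the pixel's ray), 0 where there is no reading.
- ctrl.camera_info(name): a dict with "intrinsics" (3x3 intrinsics, pixels), "R" (3x3) and "t" (3): a world point X has camera coordinates R X + t. Camera axes: x right, y down, z forward; pixel columns grow to the right and rows downward; lengths in m; the calibration is good to about 2 mm. A picture is of the moment at which its call begins: read the wrist's pose just before it. camera_info takes no time and is no camera call; for the wrist camera it gives the pose at the moment of the call.
- ctrl.close_job(): hands the job in; it is judged then, once.
The state is a dict: "time": time; "joint_positions": joint angles; "qd": joint speeds; "joint_torque": joint torques, N m; "position": TCP position; "tool_rot": TCP orientation; "ft_force": force on the tool from outside, world axes, zero at the start; "torque": the same for the moment, N m; "grip_width": opening from 0.0 (shut) to 1.0 (fully open); "grip_force": force on a finger pad.
Only numpy, scipy, OpenCV 4.12 (cv2) and the standard library are available. Lean on these libraries where they do the work, as an engineer would, in place of code of your own. Each camera call takes 0.05 s, during which the arm holds its last target. There are 200 camera calls.

## Task

Get the slide feeder ready for the next imaging run: turn the count dial back to its zero stop, and with the dial left there push every slide cassette on the table, blue side up, down into the spring-loaded feeder column until it stays latched. Then turn the dial clockwise from its stop by one click for each cassette loaded, and last press the green start button right down and let it come up again. Leave the oil bottle, the lens post and the yellow slide box where they are.

Things in the scene. Friction and masses are not known exactly. Their poses are not given: they have to be found in the camera images.
- cassette1: one of 3 to 5 alike slide cassettes (None if absent), flat box 110 x 56 x 22 mm, about 90 g, starts flat on the table, blue side up. Origin: centre of its underside; x along its length, z up through the blue top. Blue upper part 9 mm thick, 110 mm long; grey lower part 13 mm, 96 mm long, so the top overhangs 7 mm at each end. Its 56 mm sides are flat all the way. Half a turn makes no difference
- cassette2: slide cassette, exactly as cassette1 (None if absent)
- cassette3: slide cassette, exactly as cassette1 (None if absent)
- cassette4: slide cassette, exactly as cassette1 (None if absent)
- cassette5: slide cassette, exactly as cassette1 (None if absent)
- tower: fixed white feeder column on a black foot 160 x 110 x 14 mm. Origin: centre of the foot's underside; x along the cassettes it takes, z up. Inside 113 x 59 mm, walls only at the x ends and 16 mm round each corner: the middle 81 mm of both long sides is open, so fingers holding a cassette by its sides can go down with it. Walls 173 mm high, flared lips above to 187 mm
- tower_mouth (a point): on the column's axis at the latches' undersides, 145 mm above the table; axes as tower. A cassette set in the mouth, on the follower or on those latched, has its underside here, its top 22 mm above. Pushed down 22 mm (go 3 mm further) it snaps under the latches and stays, top at this height; let go sooner, it comes back up
- latch_a (a joint): one of two orange sprung latches, in the end walls at +x (a) and -x (b), reaching 5.5 mm into the column, tops sloping up to 156 mm above the table; m pushed outwards: 0 when out over a cassette's end, about 0.004 while one passes
- follower (a joint): sprung aluminium platform in the column, m pressed down: 0 empty, 0.022 for each latched cassette, end of travel 0.118. It pushes up with about 3.6 N at 0 and 0.9 N more per 10 mm (13.5 N with five); the latches add 3 to 8 N while a cassette passes
- console: fixed cream control box 150 (x) x 190 (y) x 62 mm high. Origin: centre of its underside, z up. Carries the dial, 35 mm to +y of its centre, and the green start button, 58 mm to -y
- dial (a joint): count dial with clicks: disc with a bar grip 60 x 14 mm, 72 to 102 mm above the table; a red line marks the bar's pointing end. Rad: 0 at the zero stop (red line at the red tick, console's -x), growing clockwise from above, 0.35 a click, 5 clicks (white ticks) at most. Springs into the nearest click when let go; about 0.15 N m carries it over
- dial_grip (a point): on the dial's axis, 95 mm above the table, at the height to grip the bar; turns with the dial, x along the bar (the red end is -x), y across its 14 mm width
- start (a joint): green start button on the console, 30 mm across, m: 0 up, 0.006 fully down at about 4 N, springs back
- start_top (a point): centre of the start button's top face
- oil: bystander: small amber bottle, 44 mm across, 85 mm tall; origin under its centre
- lens_post: bystander: black lens holder on a steel foot 60 mm across, 133 mm tall; origin under its centre
- slide_box: bystander: yellow box 85 x 60 x 32 mm; origin under its centre
Mind the look-alikes: they are no part of the job. What is shaped like the tower but pink is not meant. Leave any pink look-alike of the cassette2 alone.

How it is judged:
On the way, in this order (a step that is already met when the one before it is completed fails the run):
1. the dial is back at its zero stop (value of joint dial below 0.09 rad), for 0.2 s.
2. all the cassettes are latched in the column, the dial still at zero (z of cassette1 in the frame of tower between 0 and 0.127 m and x of cassette1 in the frame of tower between -0.008 and 0.008 m and y of cassette1 in the frame of tower between -0.008 and 0.008 m and angle between each of cassette1, cassette2, cassette3, cassette4, cassette5's own z axis and vertical below 0.12 rad and z of cassette2 in the frame of tower between 0 and 0.127 m and x of cassette2 in the frame of tower between -0.008 and 0.008 m and y of cassette2 in the frame of tower between -0.008 and 0.008 m and z of cassette3 in the frame of tower between 0 and 0.127 m and x of cassette3 in the frame of tower between -0.008 and 0.008 m and y of cassette3 in the frame of tower between -0.008 and 0.008 m and z of cassette4 in the frame of tower between 0 and 0.127 m and x of cassette4 in the frame of tower between -0.008 and 0.008 m and y of cassette4 in the frame of tower between -0.008 and 0.008 m and z of cassette5 in the frame of tower between 0 and 0.127 m and x of cassette5 in the frame of tower between -0.008 and 0.008 m and y of cassette5 in the frame of tower between -0.008 and 0.008 m and value of joint dial below 0.09 rad), for 0.3 s.
3. the dial stands at the click equal to the number of cassettes loaded (z of cassette1 in the frame of tower between 0 and 0.127 m and x of cassette1 in the frame of tower between -0.008 and 0.008 m and y of cassette1 in the frame of tower between -0.008 and 0.008 m and angle between each of cassette1, cassette2, cassette3, cassette4, cassette5's own z axis and vertical below 0.12 rad and z of cassette2 in the frame of tower between 0 and 0.127 m and x of cassette2 in the frame of tower between -0.008 and 0.008 m and y of cassette2 in the frame of tower between -0.008 and 0.008 m and z of cassette3 in the frame of tower between 0 and 0.127 m and x of cassette3 in the frame of tower between -0.008 and 0.008 m and y of cassette3 in the frame of tower between -0.008 and 0.008 m and z of cassette4 in the frame of tower between 0 and 0.127 m and x of cassette4 in the frame of tower between -0.008 and 0.008 m and y of cassette4 in the frame of tower between -0.008 and 0.008 m and z of cassette5 in the frame of tower between 0 and 0.127 m and x of cassette5 in the frame of tower between -0.008 and 0.008 m and y of cassette5 in the frame of tower between -0.008 and 0.008 m and ((value of joint follower between 0.059 and 0.073 m and value of joint dial between 0.95 and 1.15 rad) or (value of joint follower between 0.081 and 0.095 m and value of joint dial between 1.3 and 1.5 rad) or (value of joint follower between 0.103 and 0.117 m and value of joint dial between 1.65 and 1.85 rad))), for 0.3 s.
4. the start button is pressed, dial and cassettes as set (all of step 3 and value of joint start above 0.0045 m), for 0.05 s.
At the end, for the whole second after the job is handed in: every cassette lies flat under the latches in the column (underside no higher than 127 mm above the table, within 8 mm of its axis, within 0.12 rad of level), at rest; the dial is within 0.1 rad of 0.35 rad times the number of cassettes, and the start button is up again (all of step 3 and value of joint start below 0.002 m and linear speed of each of cassette1, cassette2, cassette3, cassette4, cassette5 below 0.02 m/s); the robot touches nothing.
It fails at once if a bystander (bottle, lens post or yellow box) is moved more than 30 mm or tipped (distance of any of oil, lens_post, slide_box from where it was at the start of the episode above 0.03 m or angle between any of oil, lens_post, slide_box's own z axis and vertical above 0.4 rad).
Of cassette1, cassette2, cassette3, cassette4, cassette5 only 3 to 5 are there at a start; the rules pass over those that are not, and their reading is None.
At some moment in a run one of cassette1, cassette2, cassette3, cassette4, cassette5 may be knocked a few centimetres aside while the robot is not near it.
Once in a run the grip may slacken for a moment while it holds something.
It also fails if it takes over 210 s, if anything falls off the work surface, if the arm or the gripper's body presses on something with over 40 N, if the wrist force passes 120 N, or if a joint passes its speed limit or range.

## Working session

There is one attempt and no reset: what is moved stays moved. The work goes in short steps, Python scripts to look and compute and a shell command to move; the robot and the scene stay as the last step left them, time stands still between calls to the robot, and variables do not carry over. Pictures are saved under pics/ and viewed, at most 14 in all, crops included, and the job is handed in when it is done.

```bash
mkdir -p pics; cat > h.py <<'E'
import numpy as np, cv2
from bench import ctrl
from scipy.spatial.transform import Rotation as R
def snap(name,fn=None):
    ci=ctrl.camera_info(name); im,d=ctrl.get_image(name)
    if fn: cv2.imwrite('pics/'+fn,im)
    return im,d,ci
def cast(ci,uv,z):
    K=np.array(ci["intrinsics"]);Rm=np.array(ci["R"]);t=np.array(ci["t"])
    uv=np.atleast_2d(uv).astype(float)
    r=(np.linalg.inv(K)@np.c_[uv,np.ones(len(uv))].T).T@Rm
    o=-Rm.T@t
    return o+r*((z-o[2])/r[:,2])[:,None]
def cloud(ci,d):
    K=np.array(ci["intrinsics"]);Rm=np.array(ci["R"]);t=np.array(ci["t"])
    v,u=np.indices(d.shape)
    r=np.stack([(u-K[0,2])/K[0,0],(v-K[1,2])/K[1,1],np.ones(d.shape)],-1)*d[...,None]
    return (r-t)@Rm
def st():
    s=ctrl.get_state();return s
E
python3 - <<'E'
from h import *
for n in("top","scene"):
    im,d,ci=snap(n,n+'0.png');print(n,ci)
    np.savez('pics/'+n+'0.npz',im=im,d=d)
s=st();print(s)
E
```

```text
top {'intrinsics': array([[391.22730535,   0.        , 316.16150048],
       [  0.        , 391.22730535, 204.64843071],
       [  0.        ,   0.        ,   1.        ]]), 'R': array([[ 0.01055079, -0.99993127, -0.00511258],
       [-0.99892977, -0.01030969, -0.04508907],
       [ 0.04503326,  0.00558284, -0.99896989]]), 't': array([0.09916232, 0.55034091, 1.12414104])}
scene {'intrinsics': array([[430.59317472,   0.        , 317.01002671],
       [  0.        , 430.59317472, 199.57402115],
       [  0.        ,   0.        ,   1.        ]]), 'R': array([[ 0.68502351,  0.7283901 , -0.01380789],
       [ 0.5128462 , -0.4956008 , -0.7009769 ],
       [-0.51742784,  0.47310433, -0.71305029]]), 't': array([-0.44011493, -0.16700421,  1.77844338])}
{'time': 0.1, 'joint_positions': array([-1.29590161,  0.32176812, -0.07006863,  1.4515269 ,  0.02258314,
        1.37075898, -0.05689746]), 'qd': array([ 0.00051828, -0.0003304 ,  0.00065924, -0.00102126, -0.0003739 ,
        0.00205325,  0.0001138 ]), 'joint_torque': array([-4.72512602e-04, -4.92570448e+01, -4.05850746e-01, -3.13400817e+01,
       -6.42899587e-02,  3.95216479e-02,  5.73187049e-05]), 'position': array([0.16753003, 0.62755349, 0.22157133]), 'tool_rot': array([-4.08459653e-01, -3.11478364e+00,  2.62162875e-03]), 'ft_force': array([-0.25358749,  0.43339475,  0.13742309]), 'torque': array([0.0395379 , 0.00194679, 0.03012355]), 'grip_force': 0.0, 'grip_width': 0.9997794097724335}
```

View pics/top0.png

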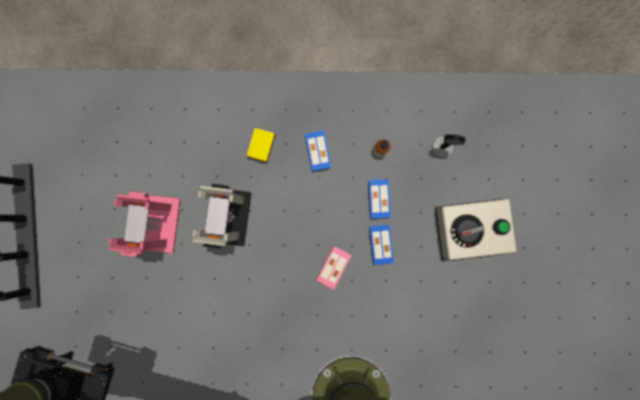

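View pics/scene0.png

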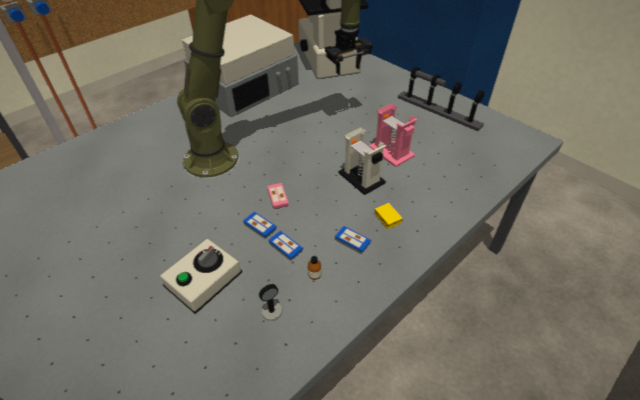

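The top view shows three blue cassettes, at (317,151), (379,199) and (381,245). The cassette look-alike is pink, at (334,268). The white tower on its black foot is at (220,216), and its pink look-alike is at (145,224). The console is at (477,230), with the dial at (467,231) and the green button at (503,227). I choose the blue cassettes and the white tower.

```bash
python3 - <<'E'
from h import *
im=np.load('pics/top0.npz')['im'];d=np.load('pics/top0.npz')['d'];ci=ctrl.camera_info('top')
P=cloud(ci,d);hsv=cv2.cvtColor(im,cv2.COLOR_BGR2HSV)
def rects(m,z,name,mina=20):
    cs,_=cv2.findContours(m.astype(np.uint8),cv2.RETR_EXTERNAL,cv2.CHAIN_APPROX_NONE)
    for c in cs:
        if cv2.contourArea(c)<mina: continue
        w=cast(ci,c[:,0,:],z)[:,:2]
        (cx,cy),(a,b),an=cv2.minAreaRect((w*1000).astype(np.float32))
        if a<b:a,b,an=b,a,an+90
        print(name,c[:,0].mean(0).round(),'xy',round(cx,1),round(cy,1),'size',round(a),round(b),'long-axis deg',round((an+90)%180-90,1))
H,S,V=cv2.split(hsv)
rects((H>100)&(H<125)&(S>150)&(V>80),.022,'blue')
rects((H>50)&(H<75)&(S>120),.068,'green')
x,y,z=P[...,0],P[...,1],P[...,2]
reg=np.zeros(z.shape,bool);reg[165:265,188:262]=1
rects(reg&(z>.16)&(z<.2)&(S<80),.187,'tower top (pieces)',3)
m=reg&(z>.16)&(z<.2)
q=(P[m][:,:2]*1000).astype(np.float32);print('tower hull',cv2.minAreaRect(q),q.min(0),q.max(0))
mw=reg&(V>120)&(S<80); 
rects(reg&(z>.005)&(z<.03)&(V<70),.014,'foot')
reg[:]=0;reg[190:270,430:525]=1
rects(reg&(z>.05)&(z<.075),.062,'console')
m=reg&(z>.085)&(z<.115);q=(P[m]*1000).astype(np.float32);print('bar',cv2.minAreaRect(q[:,:2]),q[:,2].mean(),m.sum())
mr=reg&((H<8)|(H>172))&(S>120)&(V>80);print('red',np.argwhere(mr)[:,::-1].tolist())
a=cv2.resize(im[180:280,425:535],None,fx=4,fy=4,interpolation=cv2.INTER_CUBIC);b=cv2.resize(im[165:265,180:265],None,fx=4,fy=4,interpolation=cv2.INTER_CUBIC)
cv2.imwrite('pics/crop1.png',np.hstack([a,b]))
E
```

```text
blue [382. 261.] xy 390.9 -86.7 size 54 14 long-axis deg -89.4
blue [379. 228.] xy 483.3 -75.9 size 54 14 long-axis deg -79.9
blue [380. 215.] xy 521.0 -79.1 size 52 12 long-axis deg -89.4
blue [378. 182.] xy 615.3 -72.8 size 53 12 long-axis deg -84.2
blue [320. 166.] xy 660.1 93.3 size 52 14 long-axis deg -78.1
blue [314. 134.] xy 753.6 112.3 size 51 11 long-axis deg -78.0
green [503. 227.] xy 491.9 -408.6 size 30 30 long-axis deg -89.4
tower top (pieces) [210. 239.] xy 454.4 364.9 size 84 39 long-axis deg 83.8
tower top (pieces) [216. 191.] xy 572.0 351.1 size 84 39 long-axis deg 83.0
tower hull ((513.2225341796875, 358.95501708984375), (84.37374114990234, 160.35203552246094), 82.87130737304688) [433.41748 311.59024] [594.7253 407.0676]
foot [238. 217.] xy 509.1 333.0 size 157 58 long-axis deg -6.6
console [479. 229.] xy 484.7 -344.7 size 192 149 long-axis deg -82.7Traceback (most recent call last):
  File "<stdin>", line 24, in <module>
cv2.error: OpenCV(4.12.0) /io/opencv/modules/imgproc/src/convhull.cpp:143: error: (-215:Assertion failed) total >= 0 && (depth == CV_32F || depth == CV_32S) in function 'convexHull'
```

```bash
python3 - <<'E'
from h import *
im=np.load('pics/top0.npz')['im'];d=np.load('pics/top0.npz')['d'];ci=ctrl.camera_info('top')
P=cloud(ci,d);hsv=cv2.cvtColor(im,cv2.COLOR_BGR2HSV);H,S,V=cv2.split(hsv)
z=P[...,2];reg=np.zeros(z.shape,bool);reg[190:270,430:525]=1
print('z',z[reg].max(), np.percentile(z[reg],[50,90,99]))
c=np.array([.4847,-.3447]);
for a in(-82.7+90,):
    a=np.deg2rad(a);print('console x deg',np.rad2deg(a)); 
    R2=np.array([[np.cos(a),-np.sin(a)],[np.sin(a),np.cos(a)]]);dc=c+R2@[0,.035];print('dial',dc,'button',c+R2@[0,-.058])
mr=reg&((H<8)|(H>172))&(S>90)&(V>60)
n,l,s,ce=cv2.connectedComponentsWithStats(mr.astype(np.uint8))
for i in range(1,n):print(s[i],ce[i],cast(ci,ce[i],.1),cast(ci,ce[i],.064))
m=reg&(z>.078);print(m.sum());q=(P[m]*1000).astype(np.float32)
if len(q):print(cv2.minAreaRect(q[:,:2].copy()),q.mean(0))
a=cv2.resize(im[180:280,425:535],None,fx=4,fy=4,interpolation=cv2.INTER_CUBIC);b=cv2.resize(im[165:265,180:265],None,fx=4,fy=4,interpolation=cv2.INTER_CUBIC)
cv2.imwrite('pics/crop1.png',np.hstack([a,b]))
s=st();M=R.from_rotvec(s['tool_rot']).as_matrix();print(M.round(3))
E
```

```text
z 1.1483043894161804 [0.04061507 0.06603101 0.10182771]
console x deg 7.299999999999997
dial [ 0.48025274 -0.30998369] button [ 0.49206975 -0.40222988]
[462 231   9   4  21] [466.         232.76190476] [[ 0.47437522 -0.29619415  0.1       ]] [[ 0.4735611  -0.30975024  0.064     ]]
[467 243   4   4  11] [468.63636364 244.54545455] [[ 0.44311602 -0.30299588  0.1       ]] [[ 0.44122843 -0.31678556  0.064     ]]
267
((484.076904296875, -160.76828002929688), (37.1403694152832, 518.06982421875), 1.0091736316680908) [ 486.08304 -317.23456  163.99576]
[[-0.966  0.258 -0.   ]
 [ 0.258  0.966 -0.002]
 [-0.    -0.002 -1.   ]]
```

View pics/crop1.png

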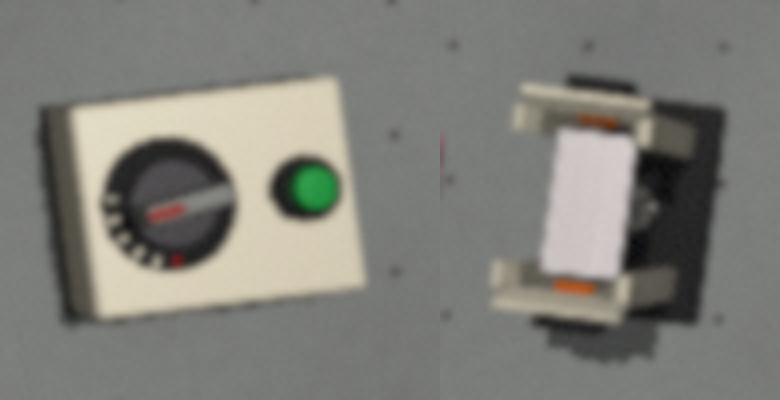

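The crop shows the dial's bar with the red line at crop (165,213), pointing about 80° clockwise of the red tick at (178,261), so the dial is at click 4. The real tower's platform, between two orange latches, is at crop (590,200). I'll do the dial first.

```bash
cat > go.py <<'E'
import sys
from h import *
# usage: x y z yang  [x y z yang ...] ; deltas chained, shift first in current axes, then turn
a=list(map(float,sys.argv[1:]));s=st()
M=R.from_rotvec(s['tool_rot']).as_matrix();p=np.array(s['position'])
print('t',round(s['time'],1),'pos',(p*1000).round(1),'yang',np.rad2deg(np.arctan2(M[1,1],M[0,1])).round(1),'tilt',M[:2,2].round(3),'F',s['ft_force'].round(1),'w',round(s['grip_width']*87,1),'g',round(s['grip_force'],1),'q7',round(s['joint_positions'][6],2))
for i in range(0,len(a),4):
    t=np.array(a[i:i+3]);d=M.T@(t-p);n=int(np.ceil(np.abs(d).max()/.06)) or 1
    n=max(n,int(np.ceil(np.linalg.norm(d)/.06)))
    cur=np.rad2deg(np.arctan2(M[1,1],M[0,1]));tr=(cur-a[i+3]+180)%360-180
    print('shift mm',(d*1000).round(1),'=',n,'x',(d/n*1000).round(1),'| turn',round(tr,1))
    g=np.deg2rad(a[i+3]);M=np.array([[np.sin(g)*-1,np.cos(g),0],[np.cos(g),np.sin(g),0],[0,0,-1.]]);p=t
E
python3 go.py .168 .628 .32 75 .45 .3 .32 17.1 .48 -.314 .32 17.1
```

```text
t 0.1 pos [167.5 627.6 221.6] yang 75.1 tilt [-0.    -0.002] F [-0.3  0.4  0.1] w 87.0 g 0.0 q7 -0.06
shift mm [ -0.3   0.4 -98.4] = 2 x [ -0.2   0.2 -49.2] | turn 0.1
shift mm [-357.3 -243.8    0. ] = 8 x [-44.7 -30.5   0. ] | turn 57.9
shift mm [-595.7 -151.9    0. ] = 11 x [-54.2 -13.8   0. ] | turn 0.0
```

```bash
python3 -m handwheel '[[0.087,0,0,-0.05,0,0,0],[0.087,0,0,-0.05,0,0,0],[0.087,-0.0447,-0.0305,0,0,0,0],[0.087,-0.0447,-0.0305,0,0,0,0],[0.087,-0.0447,-0.0305,0,0,0,0],[0.087,-0.0447,-0.0305,0,0,0,0],[0.087,-0.0447,-0.0305,0,0,0,0],[0.087,-0.0447,-0.0305,0,0,0,0],[0.087,-0.0447,-0.0305,0,0,0,0],[0.087,-0.0447,-0.0305,0,0,0,0]]'
python3 -m handwheel '[[0.06,0,0,0,0,0,9.6],[0.06,0,0,0,0,0,9.6],[0.06,0,0,0,0,0,9.6],[0.06,0,0,0,0,0,9.6],[0.06,0,0,0,0,0,9.6],[0.06,0,0,0,0,0,9.6],[0.06,0,0,0,0,0,0]]'; python3 go.py .48 -.314 .32 17.1
```

```text
time: 1.35
position: [0.451, 0.2985, 0.3223]
tool_rot: [-0.408, -3.115, 0.0]
ft_force: [1.1, 0.3, -0.3]
grip_width: 0.999
grip_force: 0.0
time: 2.22
position: [0.45, 0.3, 0.3222]
tool_rot: [-1.856, -2.534, 0.001]
ft_force: [-0.3, 0.6, 0.0]
grip_width: 0.689
grip_force: 0.0
t 2.2 pos [450.  300.  322.2] yang 17.6 tilt [-0.001 -0.   ] F [-0.3  0.6  0. ] w 60.0 g 0.0 q7 -0.32
shift mm [-594.4 -156.7    2.4] = 11 x [-54.  -14.2   0.2] | turn 0.5
```

```bash
python3 -m handwheel '[[0.06,-0.054,-0.0142,0,0,0,0],[0.06,-0.054,-0.0142,0,0,0,0],[0.06,-0.054,-0.0142,0,0,0,0],[0.06,-0.054,-0.0142,0,0,0,0],[0.06,-0.054,-0.0142,0,0,0,0],[0.06,-0.054,-0.0142,0,0,0,0],[0.06,-0.054,-0.0142,0,0,0,0],[0.06,-0.054,-0.0142,0,0,0,0],[0.06,-0.054,-0.0142,0,0,0,0],[0.06,-0.054,-0.0142,0,0,0,0],[0.06,-0.054,-0.0142,0,0,0,0],[0.06,0,0,0,0,0,0]]'
python3 go.py .48 -.314 .2 17.1; python3 - <<'E'
from h import *
ci=ctrl.camera_info('wrist');im,d=ctrl.get_image('wrist');cv2.imwrite('pics/w1.png',im)
np.savez('pics/w1.npz',im=im,d=d);P=cloud(ci,d);z=P[...,2]
m=(z>.094)&(z<.108)&(d>0);q=(P[m][:,:2]*1000).astype(np.float32);print(m.sum());q=q[(abs(q-[480,-314])<45).all(1)];print(cv2.minAreaRect(q),q.mean(0))
H,S,V=cv2.split(cv2.cvtColor(im,cv2.COLOR_BGR2HSV))
for m,zz in(((H>50)&(H<75)&(S>120),.068),(((H<8)|(H>172))&(S>110)&(V>60),.102)):
    n,l,s,ce=cv2.connectedComponentsWithStats(m.astype(np.uint8))
    for i in range(1,n):
        if s[i,4]>30:print(s[i],ce[i],cast(ci,ce[i],zz).round(4))
E
```

```text
time: 3.72
position: [0.4772, -0.3184, 0.3218]
tool_rot: [-1.865, -2.527, 0.008]
ft_force: [-0.3, 0.3, -0.0]
grip_width: 0.69
grip_force: 0.0
t 3.7 pos [ 477.2 -318.4  321.8] yang 17.1 tilt [-0.003 -0.004] F [-0.3  0.3 -0. ] w 60.0 g 0.0 q7 0.97
shift mm [  3.7   4.5 121.8] = 3 x [ 1.2  1.5 40.6] | turn 0.0
1141
((479.2340087890625, -311.655517578125), (13.891095161437988, 60.32851028442383), 17.04688835144043) [ 478.49927 -310.19016]
[299 219  26  26 510] [311.64313725 231.44705882] [[ 0.4916 -0.4076  0.068 ]]
[323 134   5  22 110] [325.  144.5] [[ 0.4735 -0.295   0.102 ]]
[286 146   9   5  37] [290.08108108 148.10810811] [[ 0.4393 -0.3096  0.102 ]]
```

View pics/w1.png

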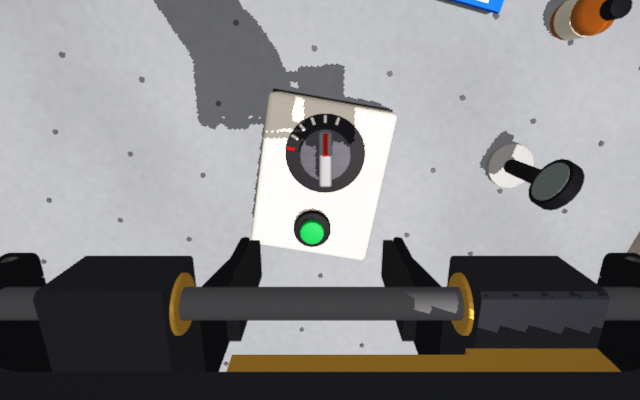

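The wrist picture shows the dial at (325,152). Its red end points up-picture at (325,144), and the red tick is at (290,148). The bar centre is at (0.4792,-0.3117), which agrees with click 4.

```bash
python3 go.py .4792 -.3117 .076 17.1; python3 -m handwheel '[[0.06,0.006,0.004,0.04,0,0,0],[0.06,0,0,0.06,0,0,0],[0.06,0,0,0.06,0,0,0],[0.06,0,0,0.04,0,0,0],[0.06,0,0,0.02,0,0,0],[0.06,0,0,0,0,0,0]]' 25; python3 go.py .4792 -.3117 .076 17.1
```

```text
t 3.8 pos [ 478.3 -315.4  321.9] yang 17.3 tilt [-0.002 -0.001] F [ 0.   0.4 -0.2] w 59.7 g 0.0 q7 0.97
shift mm [  3.4   2.6 245.9] = 5 x [ 0.7  0.5 49.2] | turn 0.2
time: 4.53
position: [0.4815, -0.3051, 0.1021]
tool_rot: [-1.855, -2.534, -0.0]
ft_force: [0.5, -0.5, 0.6]
grip_width: 0.692
grip_force: 0.0
t 4.5 pos [ 481.5 -305.1  102.1] yang 17.6 tilt [-0.001  0.001] F [ 0.5 -0.5  0.6] w 60.2 g 0.0 q7 1.07
shift mm [-5.6 -4.1 26. ] = 1 x [-5.6 -4.1 26. ] | turn 0.5
```

```bash
python3 -m handwheel '[[0.06,-0.0055,-0.004,0.01,0,0,0.5],[0.06,0,0,0.016,0,0,0],[0.06,0,0,0,0,0,0],[0.0,0,0,0,0,0,0],[0.0,0,0,0,0,0,0],[0.0,0,0,0,0,0,0],[0.0,0,0,0,0,0,0],[0.0,0,0,0,0,0,0]]' 25; python3 go.py .4792 -.3117 .076 17.1
```

```text
time: 5.52
position: [0.4794, -0.3129, 0.0766]
tool_rot: [1.869, 2.525, 0.0]
ft_force: [0.3, 0.2, -0.4]
grip_width: 0.211
grip_force: 0.0
t 5.5 pos [ 479.4 -312.9   76.6] yang 17.0 tilt [0. 0.] F [ 0.3  0.2 -0.4] w 18.3 g 0.0 q7 1.1
shift mm [1.2 0.2 0.6] = 1 x [1.2 0.2 0.6] | turn -0.1
```

```bash
python3 -m handwheel '[[0.0,0,0,0,0,0,0],[0.0,0,0,0,0,0,0],[0.0,0,0,0,0,0,-7],[0.0,0,0,0,0,0,-8],[0.0,0,0,0,0,0,-8],[0.0,0,0,0,0,0,-8],[0.0,0,0,0,0,0,-8],[0.0,0,0,0,0,0,-8],[0.0,0,0,0,0,0,-8],[0.0,0,0,0,0,0,-8]]' 25; python3 -m handwheel '[[0.0,0,0,0,0,0,-8],[0.0,0,0,0,0,0,-8],[0.0,0,0,0,0,0,-2],[0.0,0,0,0,0,0,0]]'; python3 go.py .4792 -.3117 .076 97.3
```

```text
time: 6.78
position: [0.4797, -0.3123, 0.0766]
tool_rot: [0.268, 3.13, 0.002]
ft_force: [-0.2, 1.4, 0.3]
grip_width: 0.162
grip_force: 25.0
time: 7.28
position: [0.4796, -0.3121, 0.0766]
tool_rot: [-0.215, 3.134, 0.002]
ft_force: [0.3, 3.4, 2.1]
grip_width: 0.159
grip_force: 25.0
t 7.3 pos [ 479.6 -312.1   76.6] yang 97.9 tilt [0.    0.001] F [0.3 3.4 2.1] w 13.8 g 25.0 q7 2.41
shift mm [0.4 0.4 0.6] = 1 x [0.4 0.4 0.6] | turn 0.6
```

```bash
python3 -m handwheel '[[0.06,0,0,0,0,0,0],[0.06,0,0,0,0,0,0],[0.06,0,0,0,0,0,0],[0.06,0,0,-0.04,0,0,0],[0.06,0,0,-0.06,0,0,0],[0.06,0,0,-0.06,0,0,0],[0.06,0,0,-0.06,0,0,0],[0.06,0,0,0,0,0,0]]'
python3 - <<'E'
from h import *
for n in('wrist','top'):
  im,d,ci=snap(n);P=cloud(ci,d);z=P[...,2]
  m=(z>.094)&(z<.108)&(d>0);q=(P[m][:,:2]*1000).astype(np.float32);q=q[(abs(q-[480,-314])<45).all(1)]
  if len(q):print(n,len(q),cv2.minAreaRect(q))
  H,S,V=cv2.split(cv2.cvtColor(im,cv2.COLOR_BGR2HSV))
  m=((H<8)|(H>172))&(S>110)&(V>60);k,l,s,ce=cv2.connectedComponentsWithStats(m.astype(np.uint8))
  for i in range(1,k):
    w=cast(ci,ce[i],.102)[0]
    if s[i,4]>5 and abs(w[:2]-[.48,-.314]).max()<.06:print(s[i,4],w.round(4))
  if n=='top':
    m=((H>100)&(H<125)&(S>150)&(V>80)).astype(np.uint8)
    k,l,s,ce=cv2.connectedComponentsWithStats(m)
    for i in range(1,k):
      if s[i,4]>20:print('blue',s[i,4],cast(ci,ce[i],.022)[0].round(4))
    cv2.imwrite('pics/top1.png',im)
E
python3 go.py .4371 -.0813 .25 96.7
```

```text
time: 8.28
position: [0.4812, -0.3151, 0.302]
tool_rot: [-0.216, 3.125, -0.008]
ft_force: [-0.3, -0.2, -0.1]
grip_width: 0.69
grip_force: 0.0
wrist 773 ((478.8219909667969, -311.0301208496094), (60.08629608154297, 13.96861743927002), 7.280787944793701)
33 [ 0.4344 -0.3176  0.102 ]
109 [ 0.4614 -0.3134  0.102 ]
top 135 ((480.6561279296875, -312.0865173339844), (57.1629524230957, 15.807374954223633), 5.897236347198486)
10 [ 0.4573 -0.3163  0.102 ]
blue 65 [0.7538 0.1122 0.022 ]
blue 84 [0.6599 0.093  0.022 ]
blue 70 [ 0.616  -0.0739  0.022 ]
blue 81 [ 0.521  -0.0782  0.022 ]
blue 80 [ 0.4836 -0.0758  0.022 ]
blue 81 [ 0.3902 -0.0872  0.022 ]
t 8.4 pos [ 479.3 -313.2  296.8] yang 97.9 tilt [ 0.001 -0.   ] F [-0.5 -0.1  0.2] w 60.1 g 0.0 q7 2.32
shift mm [  9.8 235.5  46.7] = 5 x [ 2.  47.1  9.3] | turn 1.2
```

```bash
cat > cas.py <<'E'
from h import *
# list blue cassettes seen by wrist: pairs of blue ends via depth-plane cluster
import sys
im,d,ci=snap(sys.argv[1] if len(sys.argv)>1 else 'wrist')
H,S,V=cv2.split(cv2.cvtColor(im,cv2.COLOR_BGR2HSV))
m=((H>100)&(H<125)&(S>130)&(V>60)).astype(np.uint8)
m=cv2.morphologyEx(m,cv2.MORPH_CLOSE,np.ones((int(sys.argv[2]),)*2)) if len(sys.argv)>2 else m
cs,_=cv2.findContours(m,cv2.RETR_EXTERNAL,cv2.CHAIN_APPROX_NONE)
for c in cs:
    if cv2.contourArea(c)<100: continue
    w=cast(ci,c[:,0],.022)[:,:2]
    (cx,cy),(a,b),an=cv2.minAreaRect((w*1000).astype(np.float32))
    if a<b:a,b,an=b,a,an+90
    print('px',c[:,0].mean(0).round(),'xy',round(cx,1),round(cy,1),'size',round(a,1),round(b,1),'deg',round((an+90)%180-90,1))
E
python3 -m handwheel '[[0.087,0.002,0.047,0.01,0,0,0],[0.087,0.002,0.047,0.01,0,0,0],[0.087,0.002,0.047,0.01,0,0,0],[0.087,0.002,0.047,0.01,0,0,1],[0.087,0.002,0.047,0.01,0,0,0],[0.087,0,0,0,0,0,0],[0.087,0,0,0,0,0,0]]'; python3 cas.py wrist 9;  python3 go.py .4371 -.0813 .1 96.7
```

```text
time: 9.25
position: [0.437, -0.0819, 0.2454]
tool_rot: [0.19, -3.134, 0.001]
ft_force: [-0.5, -0.1, -0.8]
grip_width: 0.997
grip_force: 0.0
px [433. 349.] xy 652.8 90.3 size 54.9 19.8 deg -83.0
px [313. 257.] xy 547.5 -76.8 size 76.8 56.3 deg 3.2
px [320. 162.] xy 435.3 -82.1 size 108.9 56.3 deg 7.0
t 9.3 pos [437.3 -82.5 245.8] yang 96.9 tilt [-0.001 -0.   ] F [-0.4 -0.9 -0.6] w 86.7 g 0.0 q7 1.76
shift mm [ -0.2   1.3 145.8] = 3 x [-0.1  0.4 48.6] | turn 0.2
```

```bash
python3 -m handwheel '[[0.087,0,-0.001,0.06,0,0,0],[0.087,0,0,0.06,0,0,0],[0.087,0,0,0.06,0,0,0],[0.087,0,0,0.04,0,0,0],[0.087,0,0,0,0,0,0],[0.087,0,0,0,0,0,0]]' 50; python3 go.py .4358 -.082 .004 97
```

```text
time: 10.05
position: [0.4391, -0.0834, 0.0279]
tool_rot: [-0.188, 3.134, -0.001]
ft_force: [0.0, -0.6, 0.7]
grip_width: 0.998
grip_force: 0.0
t 10.1 pos [439.1 -83.4  27.9] yang 96.9 tilt [ 0.002 -0.   ] F [ 0.  -0.6  0.7] w 86.9 g 0.0 q7 1.87
shift mm [ 3.1  1.8 23.9] = 1 x [ 3.1  1.8 23.9] | turn -0.1
```

```bash
python3 -m handwheel '[[0.087,0.003,0.0018,0.012,0,0,0],[0.087,0,0,0.011,0,0,0],[0.087,0,0,0,0,0,0],[0,0,0,0,0,0,0],[0,0,0,0,0,0,0],[0,0,0,0,0,0,0],[0,0,0,0,0,0,0],[0,0,0,0,0,0,0]]' 50; python3 go.py .4358 -.082 .004 97
```

```text
time: 11.05
position: [0.4348, -0.0811, 0.0037]
tool_rot: [-0.191, 3.135, -0.0]
ft_force: [0.4, -0.4, 1.9]
grip_width: 0.642
grip_force: 50.0
t 11.1 pos [434.8 -81.1   3.7] yang 97.0 tilt [ 0. -0.] F [ 0.4 -0.4  1.9] w 55.8 g 50.0 q7 1.88
shift mm [-0.9 -1.  -0.3] = 1 x [-0.9 -1.  -0.3] | turn -0.0
```

```bash
python3 -m handwheel '[[0,0,0,-0.04,0,0,0],[0,0,0,-0.06,0,0,0],[0,0,0,-0.06,0,0,0],[0,0,0,-0.06,0,0,0],[0,0,0,-0.06,0,0,0],[0,0,0,-0.06,0,0,0],[0,0,0,0,0,0,0]]'; python3 go.py .65 .33 .36 82.9
```

```text
time: 11.92
position: [0.4366, -0.0813, 0.3482]
tool_rot: [-0.19, 3.127, 0.0]
ft_force: [0.3, -0.6, -1.3]
grip_width: 0.64
grip_force: 50.0
t 11.9 pos [436.6 -81.3 348.2] yang 96.9 tilt [0.009 0.001] F [ 0.3 -0.6 -1.3] w 55.7 g 50.0 q7 1.74
shift mm [-261.7  382.5   -9.7] = 8 x [-32.7  47.8  -1.2] | turn 14.0
```

```bash
python3 -m handwheel '[[0,-0.0327,0.0478,-0.001,0,0,0],[0,-0.0327,0.0478,-0.001,0,0,0],[0,-0.0327,0.0478,-0.001,0,0,0],[0,-0.0327,0.0478,-0.001,0,0,0],[0,-0.0327,0.0478,-0.001,0,0,0],[0,-0.0327,0.0478,-0.001,0,0,0],[0,-0.0327,0.0478,-0.001,0,0,0],[0,-0.0327,0.0478,-0.001,0,0,0],[0,0,0,0,0,0,7],[0,0,0,0,0,0,7],[0,0,0,0,0,0,0],[0,0,0,0,0,0,0]]'; python3 go.py .513 .359 .3 82.9; python3 - <<'E'
from h import *
im,d,ci=snap('wrist','w2.png');np.savez('pics/w2.npz',im=im,d=d,**ci)
P=cloud(ci,d);z=P[...,2]
for lo,hi in((.17,.182),(.182,.195),(.135,.156)):
  m=(z>lo)&(z<hi)&(d>.05)&(abs(P[...,0]-.513)<.11)&(abs(P[...,1]-.359)<.08)
  q=(P[m][:,:2]*1000).astype(np.float32)
  if len(q)>9:print(lo,len(q),cv2.minAreaRect(q))
E
```

```text
time: 13.42
position: [0.6477, 0.33, 0.3507]
tool_rot: [-0.19, -3.135, 0.001]
ft_force: [0.7, 0.4, -0.6]
grip_width: 0.639
grip_force: 50.0
t 13.4 pos [647.7 330.  350.7] yang 83.1 tilt [-0.001 -0.001] F [ 0.7  0.4 -0.6] w 55.6 g 50.0 q7 0.99
shift mm [137.1  12.5  50.8] = 3 x [45.7  4.2 16.9] | turn 0.2
0.17 761 ((562.5178833007812, 354.9734802246094), (78.57942199707031, 21.824386596679688), 83.3765640258789)
0.182 1207 ((566.010986328125, 354.6598815917969), (84.09620666503906, 28.56441879272461), 83.59967803955078)
0.135 4191 ((529.9989624023438, 358.76092529296875), (59.247432708740234, 75.38694763183594), 83.41149139404297)
```

View pics/w2.png

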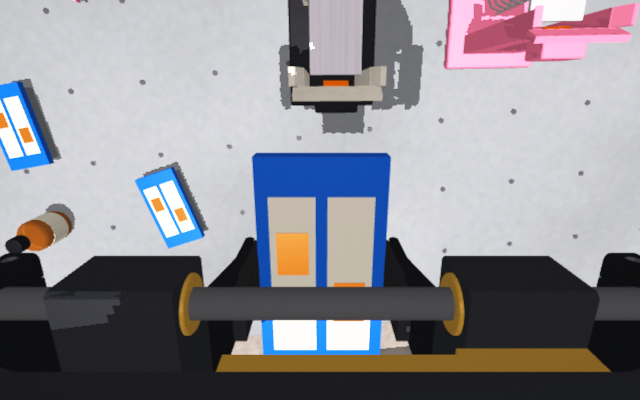

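The tower's near end, with its orange latch at (336,83), is in view; the far end is out of frame. The cassette is held straight. I'll back off for a full view.

```bash
python3 -m handwheel '[[0,-0.04,0.01,0,0,0,0],[0,-0.04,0.01,0,0,0,0],[0,0,0,0,0,0,0],[0,0,0,0,0,0,0]]'; python3 go.py .513 .359 .3 82.9; python3 - <<'E'
from h import *
im,d,ci=snap('wrist','w3.png');np.savez('pics/w3.npz',im=im,d=d,**ci)
P=cloud(ci,d);z=P[...,2];s=st();M=R.from_rotvec(s['tool_rot']).as_matrix();p=s['position']
for lo,hi in((.16,.182),(.182,.195),(.16,.195)):
  m=(z>lo)&(z<hi)&(d>.05)&(abs(P[...,0]-.513)<.11)&(abs(P[...,1]-.359)<.08)
  q=(P[m][:,:2]*1000).astype(np.float32)
  if len(q)>9:print(lo,len(q),cv2.minAreaRect(q))
# latches orange near tower and held cassette
H,S,V=cv2.split(cv2.cvtColor(im,cv2.COLOR_BGR2HSV))
m=((H>5)&(H<22)&(S>150)&(V>120));k,l,st_,ce=cv2.connectedComponentsWithStats(m.astype(np.uint8))
for i in range(1,k):
  if st_[i,4]>8:print('orange',st_[i],ce[i].round(1),cast(ci,ce[i],.15)[0].round(4))
T=(P-p)@M
m=(H>100)&(H<125)&(S>130)&(d>.05)&(abs(T[...,2]+.018)<.02)&(abs(T[...,1])<.05)
q=(T[m]*1000).astype(np.float32);print('held (tool frame)',cv2.minAreaRect(q[:,:2].copy()),np.percentile(q[:,2],[5,50,95]))
E
```

```text
time: 13.98
position: [0.7296, 0.3401, 0.3511]
tool_rot: [-0.192, -3.135, 0.0]
ft_force: [-0.1, 0.5, -0.5]
grip_width: 0.636
grip_force: 50.0
t 14.0 pos [729.6 340.1 351.1] yang 83.0 tilt [-0.001 -0.   ] F [-0.1  0.5 -0.5] w 55.4 g 50.0 q7 1.03
shift mm [217.2  -7.7  51.3] = 4 x [54.3 -1.9 12.8] | turn 0.1
0.16 927 ((583.9252319335938, 352.6243591308594), (39.67999267578125, 15.743274688720703), 83.63482666015625)
0.16 927 ((583.9252319335938, 352.6243591308594), (39.67999267578125, 15.743274688720703), 83.63482666015625)
orange [ 0 73  3  7 13] [ 0.6 76.8] [0.6021 0.0485 0.15  ]
orange [128 142  14  14 116] [134.8 148.6] [0.6846 0.157  0.15  ]
orange [153 153  13  14 105] [159.3 159.3] [0.6982 0.1787 0.15  ]
orange [  0 165  23  31 543] [  9.  181.2] [0.7016 0.0186 0.15  ]
orange [ 277  234   32   41 1279] [292.4 254. ] [0.8192 0.2978 0.15  ]
orange [179 273  23  62 675] [187.4 304.2] [0.8672 0.1686 0.15  ]
orange [441 273  23  62 682] [454.8 304. ] [0.9045 0.4744 0.15  ]
orange [334 283  31   4 123] [348.9 284.5] [0.8644 0.3558 0.15  ]
orange [ 217  349  392   22 6909] [423.1 361.3] [0.9801 0.435  0.15  ]
held (tool frame) ((5.106880187988281, 0.02713775634765625), (97.14180755615234, 62.54581832885742), 0.29457995295524597) [-16.83168335 -15.82548523 -14.46944528]
```

View pics/w3.png

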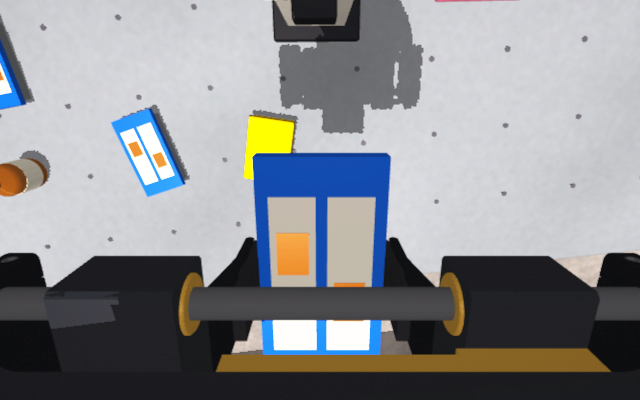

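The tower has moved off the top of the frame; only its foot at (315,20) shows, with the held cassette below. I'll view it from beside instead.

```bash
python3 go.py .59 .24 .351 82.9; python3 -m handwheel '[[0,0.05,-0.037,0,0,0,0],[0,0.05,-0.037,0,0,0,0],[0,0.05,-0.037,0,0,0,0],[0,0,0,0,0,0,0],[0,0,0,0,0,0,0]]'; python3 - <<'E'
from h import *
im,d,ci=snap('wrist','w4.png');np.savez('pics/w4.npz',im=im,d=d,**ci)
P=cloud(ci,d);z=P[...,2]
a=np.deg2rad(-6.8);ux=np.array([np.cos(a),np.sin(a)]);uy=np.array([-ux[1],ux[0]])
for lo,hi in((.16,.182),(.180,.195),(.165,.195),(.13,.156)):
  m=(z>lo)&(z<hi)&(d>.05)&(abs(P[...,0]-.513)<.11)&(abs(P[...,1]-.359)<.06)
  q=(P[m][:,:2]*1000).astype(np.float32)
  if len(q)>9:print(lo,len(q),cv2.minAreaRect(q))
E
python3 go.py .513 .359 .3 83.2
```

```text
t 14.0 pos [729.1 340.3 352.7] yang 83.0 tilt [0.001 0.001] F [-0.6 -0.  -1. ] w 55.4 g 50.0 q7 1.03
shift mm [ 125.9 -116.5    1.5] = 3 x [ 42.  -38.8   0.5] | turn 0.1
time: 14.65
position: [0.5691, 0.2504, 0.3545]
tool_rot: [0.191, 3.132, 0.006]
ft_force: [0.5, 0.1, -1.0]
grip_width: 0.636
grip_force: 50.0
0.16 2878 ((511.1551818847656, 361.5981140136719), (80.15898132324219, 159.84898376464844), 83.79580688476562)
0.18 2760 ((511.5377197265625, 360.8602600097656), (84.61241912841797, 138.7371826171875), 83.41751861572266)
0.165 4547 ((511.08984375, 360.9119567871094), (84.61241912841797, 158.34483337402344), 83.41751861572266)
0.13 6051 ((511.3488464355469, 360.972900390625), (71.67798614501953, 158.91078186035156), 83.45789337158203)
t 14.7 pos [569.9 250.8 354. ] yang 83.0 tilt [0.003 0.003] F [-0.3 -0.5 -0.3] w 55.6 g 50.0 q7 1.03
shift mm [ 69.8 100.3  54.1] = 3 x [23.3 33.4 18. ] | turn -0.2
```

View pics/w4.png

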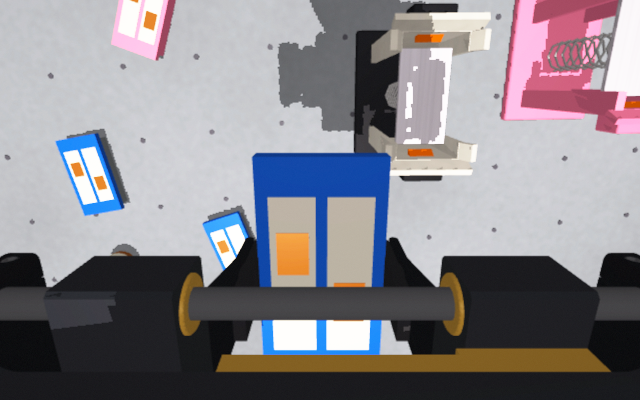

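The white tower is fully visible, with its lips at (440,25) and (425,165) and its latches at (428,38) and (420,153). Its centre comes out at (0.5115,0.3608), with the x axis at -6.6°.

```bash
python3 -m handwheel '[[0,0.0237,0.034,0.014,0,0,-0.4],[0,0.0237,0.034,0.014,0,0,0],[0,0.0237,0.034,0.014,0,0,0],[0,0,0,0.04,0,0,0],[0,0,0,0.03,0,0,0],[0,0,0,0,0,0,0],[0,0,0,0,0,0,0]]'; python3 go.py .5107 .3606 .205 83.4
```

```text
time: 15.58
position: [0.5124, 0.3605, 0.2414]
tool_rot: [0.182, 3.134, 0.002]
ft_force: [0.0, -0.3, -0.0]
grip_width: 0.639
grip_force: 50.0
t 15.6 pos [512.4 360.5 241.4] yang 83.3 tilt [0.002 0.001] F [ 0.  -0.3 -0. ] w 55.6 g 50.0 q7 0.83
shift mm [ 1.8 -0.2 36.4] = 1 x [ 1.8 -0.2 36.4] | turn -0.1
```

```bash
python3 -m handwheel '[[0,0.0018,0,0.018,0,0,0],[0,0,0,0.018,0,0,0],[0,0,0,0,0,0,0],[0,0,0,0.01,0,0,0],[0,0,0,0.01,0,0,0],[0,0,0,0.01,0,0,0],[0,0,0,0,0,0,0]]'; python3 go.py .5107 .3606 .155 83.4
```

```text
time: 16.45
position: [0.5089, 0.3594, 0.1726]
tool_rot: [-0.182, -3.135, 0.002]
ft_force: [0.4, 0.1, 0.4]
grip_width: 0.639
grip_force: 50.0
t 16.4 pos [508.9 359.4 172.6] yang 83.3 tilt [-0.002 -0.001] F [0.4 0.1 0.4] w 55.6 g 50.0 q7 0.83
shift mm [-1.7  1.4 17.6] = 1 x [-1.7  1.4 17.6] | turn -0.1
```

```bash
python3 -m handwheel '[[0,-0.0008,0.0006,0.008,0,0,0],[0,0,0,0.008,0,0,0],[0,0,0,0.007,0,0,0],[0,0,0,0,0,0,0]]'; python3 go.py .5107 .3606 .149 83.4
```

```text
time: 16.95
position: [0.5099, 0.3601, 0.1499]
tool_rot: [-0.182, -3.135, 0.002]
ft_force: [-0.2, 0.1, -1.5]
grip_width: 0.636
grip_force: 50.0
t 16.9 pos [509.9 360.1 149.9] yang 83.3 tilt [-0.001 -0.001] F [-0.2  0.1 -1.5] w 55.4 g 50.0 q7 0.83
shift mm [-0.8  0.6  0.9] = 1 x [-0.8  0.6  0.9] | turn -0.1
```

```bash
python3 -m handwheel '[[0,0,0,0.007,0,0,0],[0,0,0,0.007,0,0,0],[0,0,0,0.006,0,0,0],[0,0,0,0.005,0,0,0],[0,0,0,0.002,0,0,0],[0,0,0,0,0,0,0],[0,0,0,0,0,0,0]]'; python3 go.py .5107 .3606 .124 83.4
```

```text
time: 17.82
position: [0.511, 0.3608, 0.1246]
tool_rot: [0.182, 3.135, 0.002]
ft_force: [1.0, 0.6, 5.4]
grip_width: 0.632
grip_force: 50.0
t 17.8 pos [511.  360.8 124.6] yang 83.3 tilt [0.002 0.001] F [1.  0.6 5.4] w 55.0 g 50.0 q7 0.83
shift mm [ 0.3 -0.2  0.6] = 1 x [ 0.3 -0.2  0.6] | turn -0.1
```

```bash
python3 -m handwheel '[[0,0,0,0.001,0,0,0],[0.08,0,0,0,0,0,0],[0.08,0,0,0,0,0,0],[0.08,0,0,0,0,0,0],[0.08,0,0,-0.03,0,0,0],[0.08,0,0,-0.06,0,0,0],[0.08,0,0,-0.06,0,0,0],[0.08,0,0,-0.03,0,0,0],[0.08,0,0,0,0,0,0],[0.08,0,0,0,0,0,0]]'; cat > tw.py <<'E'
from h import *
for n in('wrist','top'):
  im,d,ci=snap(n);P=cloud(ci,d)
  a=np.deg2rad(-6.6);ux=np.array([np.cos(a),np.sin(a)]);v=P[...,:2]-[.5113,.3607]
  tx=v@ux;ty=v@[-ux[1],ux[0]]
  m=(abs(tx)<.04)&(abs(ty)<.025)&(d>.05)&(P[...,2]<.2)
  H,S,V=cv2.split(cv2.cvtColor(im,cv2.COLOR_BGR2HSV))
  b=(H>100)&(H<125)&(S>130)&(abs(tx)<.07)&(abs(ty)<.04)&(P[...,2]>.1)&(P[...,2]<.2)&(d>.05)
  print(n,'top z in column',m.sum(),np.percentile(P[m][:,2],[10,50,90]).round(4) if m.any() else '','blue',b.sum(),(np.r_[tx[b].min(),tx[b].max(),ty[b].min(),ty[b].max(),np.median(P[b][:,2])]*1000).round(1) if b.any() else '')
E
python3 tw.py; python3 cas.py top 9;python3 go.py .5682 -.076 .3 93.8
```

```text
time: 19.08
position: [0.5098, 0.36, 0.3013]
tool_rot: [-0.182, -3.135, 0.002]
ft_force: [0.3, 0.3, -0.9]
grip_width: 0.918
grip_force: 0.0
wrist top z in column 4655 [0.1437 0.1447 0.1456] blue 3111 [-56.5  57.2 -29.2  29.2 144.4]
top top z in column 150 [0.0112 0.0144 0.0184] blue 61 [ 44.7  54.9 -21.9  26.3 145.2]
t 19.2 pos [509.6 359.9 300.8] yang 83.3 tilt [-0.003 -0.002] F [ 0.4 -0.2 -0.9] w 79.9 g 0.0 q7 0.82
shift mm [-108.7 -426.2    1.6] = 8 x [-13.6 -53.3   0.2] | turn -10.5
```

First cassette is latched (top at 144.5 mm). Next is the second.

```bash
python3 -m handwheel '[[0.087,-0.0136,-0.0533,0,0,0,0],[0.087,-0.0136,-0.0533,0,0,0,0],[0.087,-0.0136,-0.0533,0,0,0,0],[0.087,-0.0136,-0.0533,0,0,0,0],[0.087,-0.0136,-0.0533,0,0,0,0],[0.087,-0.0136,-0.0533,0,0,0,0],[0.087,-0.0136,-0.0533,0,0,0,0],[0.087,-0.0136,-0.0533,0,0,0,0],[0.087,0,0,0.03,0,0,-5],[0.087,0,0,0.025,0,0,-5.5],[0.087,0,0,0,0,0,0],[0.087,0,0,0,0,0,0]]'; python3 cas.py wrist 9;  python3 go.py .5682 -.076 .1 93.8
```

```text
time: 20.72
position: [0.5692, -0.0757, 0.2484]
tool_rot: [-0.103, 3.139, -0.0]
ft_force: [0.1, 0.5, -0.7]
grip_width: 1.001
grip_force: 0.0
px [467. 258.] xy 679.9 96.9 size 65.5 56.8 deg 11.2
px [320. 161.] xy 567.2 -75.8 size 110.2 56.0 deg 3.1
t 20.8 pos [569.5 -75.7 248.9] yang 93.8 tilt [ 0.002 -0.   ] F [0.6 0.4 0.7] w 86.8 g 0.0 q7 1.78
shift mm [  1.6  -0.2 148.9] = 3 x [ 0.5 -0.1 49.6] | turn -0.0
```

```bash
python3 -m handwheel '[[0.087,0.002,0,0.06,0,0,0.6],[0.087,0,0,0.06,0,0,0],[0.087,0,0,0.06,0,0,0],[0.087,0,0,0.04,0,0,0],[0.087,0,0,0,0,0,0],[0.087,0,0,0,0,0,0],[0.087,0,0,0,0,0,0]]' 50; python3 go.py .5673 -.0758 .004 93.2
```

```text
time: 21.65
position: [0.5692, -0.0761, 0.0306]
tool_rot: [-0.089, 3.135, -0.0]
ft_force: [-0.8, -0.5, -0.1]
grip_width: 0.999
grip_force: 0.0
t 21.6 pos [569.2 -76.1  30.6] yang 93.2 tilt [0.005 0.   ] F [-0.8 -0.5 -0.1] w 86.9 g 0.0 q7 1.85
shift mm [ 2.   0.4 26.6] = 1 x [ 2.   0.4 26.6] | turn 0.0
```

```bash
python3 -m handwheel '[[0.087,0.002,0,0.013,0,0,0],[0.087,0,0,0.013,0,0,0],[0.087,0,0,0,0,0,0],[0,0,0,0,0,0,0],[0,0,0,0,0,0,0],[0,0,0,0,0,0,0],[0,0,0,0,0,0,0],[0,0,0,0,0,0,0]]' 50; python3 go.py .5673 -.0758 .004 93.2
```

```text
time: 22.65
position: [0.565, -0.076, 0.0019]
tool_rot: [-0.089, 3.14, 0.0]
ft_force: [-0.4, -0.2, 0.7]
grip_width: 0.641
grip_force: 50.0
t 22.6 pos [565.  -76.    1.9] yang 93.2 tilt [0. 0.] F [-0.4 -0.2  0.7] w 55.8 g 50.0 q7 1.87
shift mm [-2.3  0.1 -2.1] = 1 x [-2.3  0.1 -2.1] | turn 0.0
```

```bash
python3 -m handwheel '[[0,0,0,-0.04,0,0,0],[0,0,0,-0.06,0,0,0],[0,0,0,-0.06,0,0,0],[0,0,0,-0.06,0,0,0],[0,0,0,-0.06,0,0,0],[0,0,0,0,0,0,0],[0,0,0,0,0,0,0]]'; cat > held.py <<'E'
from h import *
s=st();im,d,ci=snap('wrist');P=cloud(ci,d);M=R.from_rotvec(s['tool_rot']).as_matrix();T=(P-s['position'])@M
H,S,V=cv2.split(cv2.cvtColor(im,cv2.COLOR_BGR2HSV))
m=(H>100)&(H<125)&(S>130)&(d>.05)&(abs(T[...,2]+.018)<.02)&(abs(T[...,1])<.05)
q=(T[m]*1000).astype(np.float32);print('held front edge (first was 53.7)',np.percentile(q[:,0],99.8),cv2.minAreaRect(q[:,:2].copy()),'z',np.median(q[:,2]))
E
python3 held.py; python3 go.py .5115 .3606 .26 83.4
```

```text
time: 23.52
position: [0.5645, -0.0759, 0.281]
tool_rot: [0.089, -3.139, -0.001]
ft_force: [-0.2, -0.3, -0.8]
grip_width: 0.641
grip_force: 50.0
held front edge (first was 53.7) 52.176003 ((5.686069488525391, -1.7335395812988281), (93.84854125976562, 67.63125610351562), 0.5863063335418701) z -19.321016
t 23.6 pos [564.  -75.8 280.1] yang 93.3 tilt [-0.003  0.   ] F [-0.4 -0.5 -0.3] w 55.3 g 50.0 q7 1.77
shift mm [ 27.6 438.7  20.3] = 8 x [ 3.5 54.8  2.5] | turn 9.9
```

```bash
python3 -m handwheel '[[0,0.0035,0.0548,0,0,0,0],[0,0.0035,0.0548,0,0,0,0],[0,0.0035,0.0548,0,0,0,0],[0,0.0035,0.0548,0,0,0,0],[0,0.0035,0.0548,0,0,0,0],[0,0.0035,0.0548,0,0,0,0],[0,0.0035,0.0548,0,0,0,0],[0,0.0035,0.0548,0,0,0,0],[0,0,0,0.02,0,0,5],[0,0,0,0.02,0,0,4.9],[0,0,0,0,0,0,0],[0,0,0,0,0,0,0]]'; python3 go.py .5091 .3608 .2 83.4;python3 held.py;
```

```text
time: 25.08
position: [0.5121, 0.3598, 0.2415]
tool_rot: [-0.181, -3.136, 0.001]
ft_force: [-0.9, 1.1, -1.1]
grip_width: 0.638
grip_force: 50.0
t 25.1 pos [512.1 359.8 241.5] yang 83.4 tilt [-0.001 -0.001] F [-0.9  1.1 -1.1] w 55.5 g 50.0 q7 0.83
shift mm [ 3.1  0.7 41.5] = 1 x [ 3.1  0.7 41.5] | turn 0.0
held front edge (first was 53.7) 52.2675 ((5.669300079345703, 0.5498828887939453), (63.96862030029297, 93.44613647460938), 89.93318176269531) z -19.285534
```

```bash
python3 -m handwheel '[[0,0.0031,0.0007,0.02,0,0,0],[0,0,0,0.02,0,0,0],[0,0,0,0,0,0,0],[0,0,0,0.009,0,0,0],[0,0,0,0.008,0,0,0],[0,0,0,0.008,0,0,0],[0,0,0,0,0,0,0],[0,0,0,0,0,0,0]]'; python3 go.py .5091 .3608 .147 83.4
```

```text
time: 26.12
position: [0.5093, 0.3612, 0.1771]
tool_rot: [0.182, 3.136, 0.0]
ft_force: [0.1, -0.9, 0.1]
grip_width: 0.642
grip_force: 50.0
t 26.1 pos [509.3 361.2 177.1] yang 83.3 tilt [0. 0.] F [ 0.1 -0.9  0.1] w 55.9 g 50.0 q7 0.83
shift mm [ 0.2 -0.4 30.1] = 1 x [ 0.2 -0.4 30.1] | turn -0.1
```

```bash
python3 -m handwheel '[[0,0,0,0.008,0,0,0],[0,0,0,0.008,0,0,0],[0,0,0,0.008,0,0,0],[0,0,0,0.006,0,0,0],[0,0,0,0,0,0,0]]'; python3 go.py .5091 .3608 .147 83.4
```

```text
time: 26.75
position: [0.509, 0.361, 0.1469]
tool_rot: [-0.182, -3.136, 0.001]
ft_force: [-2.0, -1.5, 3.5]
grip_width: 0.642
grip_force: 50.0
t 26.8 pos [509.  361.  146.9] yang 83.3 tilt [-0.001 -0.   ] F [-2.  -1.5  3.5] w 55.8 g 50.0 q7 0.83
shift mm [-0.1 -0.2 -0.1] = 1 x [-0.1 -0.2 -0.1] | turn -0.1
```

```bash
python3 -m handwheel '[[0,0.0007,-0.0003,0.007,0,0,0],[0,0,0,0.007,0,0,0],[0,0,0,0.006,0,0,0],[0,0,0,0.004,0,0,0],[0,0,0,0.002,0,0,0],[0,0,0,0,0,0,0],[0,0,0,0,0,0,0]]'; python3 go.py .5091 .3608 .121 83.4; python3 held.py
```

```text
time: 27.62
position: [0.5095, 0.3613, 0.1225]
tool_rot: [0.182, 3.134, 0.003]
ft_force: [0.1, 0.3, 5.8]
grip_width: 0.64
grip_force: 50.0
t 27.6 pos [509.5 361.3 122.5] yang 83.3 tilt [0.002 0.002] F [0.1 0.3 5.8] w 55.7 g 50.0 q7 0.84
shift mm [ 0.3 -0.6  1.5] = 1 x [ 0.3 -0.6  1.5] | turn -0.1
held front edge (first was 53.7) 47.257896 ((-1.7167015075683594, 0.7723922729492188), (64.1928939819336, 98.40143585205078), 89.6856689453125) z -19.402925
```

```bash
python3 -m handwheel '[[0,0,0,0.002,0,0,0],[0,0,0,0,0,0,0],[0.08,0,0,0,0,0,0],[0.08,0,0,0,0,0,0],[0.08,0,0,0,0,0,0],[0.08,0,0,-0.03,0,0,0],[0.08,0,0,-0.06,0,0,0],[0.08,0,0,-0.06,0,0,0],[0.08,0,0,-0.03,0,0,0],[0.08,0,0,0,0,0,0],[0.08,0,0,0,0,0,0]]';python3 tw.py; python3 cas.py top 9;python3 go.py .7069 .1028 .25 101.5
```

```text
time: 29.05
position: [0.508, 0.3606, 0.2974]
tool_rot: [-0.182, -3.135, 0.002]
ft_force: [-0.3, 0.5, 0.4]
grip_width: 0.912
grip_force: 0.0
wrist top z in column 4766 [0.1437 0.1447 0.1456] blue 3248 [-53.8  55.8 -30.6  29.3 144.3]
top top z in column 137 [0.0117 0.0145 0.0184] blue 85 [ 40.9  55.1 -21.9  28.3 144.9]
t 29.2 pos [507.8 360.5 296.9] yang 83.3 tilt [-0.002 -0.002] F [0.7 0.4 0.1] w 80.2 g 0.0 q7 0.82
shift mm [-227.7 -232.8   46.9] = 6 x [-37.9 -38.8   7.8] | turn -18.2
```

Second cassette is latched. On to the third.

```bash
python3 -m handwheel '[[0.087,-0.038,-0.0388,0,0,0,0],[0.087,-0.038,-0.0388,0,0,0,0],[0.087,-0.038,-0.0388,0,0,0,0],[0.087,-0.038,-0.0388,0,0,0,0],[0.087,-0.038,-0.0388,0,0,0,0],[0.087,-0.038,-0.0388,0,0,0,0],[0.087,0,0,0.025,0,0,-9],[0.087,0,0,0.022,0,0,-9.2],[0.087,0,0,0,0,0,0],[0.087,0,0,0,0,0,0],[0.087,0,0,0,0,0,0]]'; python3 cas.py wrist 9;  python3 go.py .7069 .1028 .1 101.5
```

```text
time: 30.58
position: [0.7085, 0.1035, 0.2533]
tool_rot: [-0.314, 3.124, 0.0]
ft_force: [0.4, 0.3, 0.4]
grip_width: 1.002
grip_force: 0.0
px [321. 158.] xy 705.4 103.5 size 109.5 56.1 deg 11.6
t 30.6 pos [708.4 103.4 253.2] yang 101.5 tilt [0.002 0.   ] F [-0.6  0.4  0.1] w 86.8 g 0.0 q7 1.66
shift mm [  1.9  -0.3 153.2] = 3 x [ 0.6 -0.1 51.1] | turn -0.0
```

```bash
python3 -m handwheel '[[0.087,0.0028,0,0.06,0,0,0],[0.087,0,0,0.06,0,0,0],[0.087,0,0,0.06,0,0,0],[0.087,0,0,0.045,0,0,0],[0.087,0,0,0,0,0,0],[0.087,0,0,0,0,0,0],[0.087,0,0,0,0,0,0]]' 50; python3 go.py .7056 .1035 .004 101.6
```

```text
time: 31.5
position: [0.7076, 0.103, 0.0305]
tool_rot: [-0.315, 3.12, 0.001]
ft_force: [-0.3, 0.1, -0.2]
grip_width: 1.0
grip_force: 0.0
t 31.5 pos [707.6 103.   30.5] yang 101.5 tilt [0.006 0.001] F [-0.3  0.1 -0.2] w 87.0 g 0.0 q7 1.69
shift mm [ 2.   0.9 26.5] = 1 x [ 2.   0.9 26.5] | turn -0.1
```

```bash
python3 -m handwheel '[[0.087,0.0003,0.0007,0.012,0,0,0],[0.087,0,0,0.012,0,0,0],[0.087,0,0,0,0,0,0],[0.087,0,0,0,0,0,0],[0,0,0,0,0,0,0],[0,0,0,0,0,0,0],[0,0,0,0,0,0,0],[0,0,0,0,0,0,0],[0,0,0,0,0,0,0]]' 50; python3 go.py .7056 .1035 .004 101.6
```

```text
time: 32.62
position: [0.7049, 0.1033, 0.003]
tool_rot: [-0.316, 3.125, -0.0]
ft_force: [-0.6, 0.2, -0.2]
grip_width: 0.637
grip_force: 50.0
t 32.6 pos [704.9 103.3   3. ] yang 101.5 tilt [ 0. -0.] F [-0.6  0.2 -0.2] w 55.4 g 50.0 q7 1.69
shift mm [-0.7  0.1 -1. ] = 1 x [-0.7  0.1 -1. ] | turn -0.1
```

```bash
python3 -m handwheel '[[0,0,0,-0.04,0,0,0],[0,0,0,-0.06,0,0,0],[0,0,0,-0.06,0,0,0],[0,0,0,-0.06,0,0,0],[0,0,0,-0.06,0,0,0],[0,0,0,0,0,0,0],[0,0,0,0,0,0,0]]'; python3 held.py; python3 go.py .511 .3608 .24 83.4
```

```text
time: 33.5
position: [0.7044, 0.1033, 0.2822]
tool_rot: [0.316, -3.125, -0.0]
ft_force: [0.1, 0.5, -1.5]
grip_width: 0.636
grip_force: 50.0
held front edge (first was 53.7) 53.57752 ((5.605224609375, -0.5880889892578125), (96.11534881591797, 61.338375091552734), 0.02273564040660858) z -18.22312
t 33.5 pos [704.  103.3 280.9] yang 101.5 tilt [-0.003 -0.   ] F [ 0.2 -0.2 -1.6] w 55.6 g 50.0 q7 1.66
shift mm [137.4 290.9  41.3] = 6 x [22.9 48.5  6.9] | turn 18.1
```

```bash
python3 -m handwheel '[[0,0.0229,0.0485,0,0,0,0],[0,0.0229,0.0485,0,0,0,0],[0,0.0229,0.0485,0,0,0,0],[0,0.0229,0.0485,0,0,0,0],[0,0.0229,0.0485,0,0,0,0],[0,0.0229,0.0485,0,0,0,0],[0,0,0,0.02,0,0,9],[0,0,0,0.02,0,0,9.1],[0,0,0,0,0,0,0],[0,0,0,0,0,0,0],[0,0,0,0,0,0,0]]'; python3 go.py .5102 .3609 .2 83.4;python3 held.py;
```

```text
time: 34.92
position: [0.5124, 0.361, 0.2436]
tool_rot: [0.178, 3.136, 0.001]
ft_force: [0.4, -0.2, -1.2]
grip_width: 0.639
grip_force: 50.0
t 34.9 pos [512.4 361.  243.6] yang 83.5 tilt [0.001 0.001] F [ 0.4 -0.2 -1.2] w 55.6 g 50.0 q7 0.83
shift mm [ 2.2 -0.4 43.6] = 1 x [ 2.2 -0.4 43.6] | turn 0.1
held front edge (first was 53.7) 53.734837 ((5.629428863525391, -0.1853618621826172), (96.45872497558594, 61.589508056640625), 0.07709244638681412) z -18.277319
```

```bash
python3 -m handwheel '[[0,0.0021,-0.0003,0.02,0,0,0],[0,0,0,0.02,0,0,0],[0,0,0,0,0,0,0],[0,0,0,0.009,0,0,0],[0,0,0,0.008,0,0,0],[0,0,0,0.008,0,0,0],[0,0,0,0,0,0,0],[0,0,0,0,0,0,0]]'; python3 go.py .5102 .3608 .148 83.4
```

```text
time: 35.98
position: [0.51, 0.3609, 0.1781]
tool_rot: [0.18, 3.136, 0.0]
ft_force: [0.4, -0.7, -0.4]
grip_width: 0.637
grip_force: 50.0
t 36.0 pos [510.  360.9 178.1] yang 83.4 tilt [0. 0.] F [ 0.4 -0.7 -0.4] w 55.4 g 50.0 q7 0.83
shift mm [-0.2 -0.1 30.1] = 1 x [-0.2 -0.1 30.1] | turn 0.0
```

```bash
python3 -m handwheel '[[0,0,0,0.008,0,0,0],[0,0,0,0.008,0,0,0],[0,0,0,0.008,0,0,0],[0,0,0,0.006,0,0,0],[0,0,0,0,0,0,0]]'; python3 go.py .5102 .3608 .148 83.4
```

```text
time: 36.6
position: [0.5097, 0.3607, 0.148]
tool_rot: [-0.18, -3.136, 0.0]
ft_force: [0.1, -0.3, -1.3]
grip_width: 0.634
grip_force: 50.0
t 36.6 pos [509.7 360.7 148. ] yang 83.4 tilt [-0. -0.] F [ 0.1 -0.3 -1.3] w 55.2 g 50.0 q7 0.84
shift mm [-0.5  0.1  0. ] = 1 x [-0.5  0.1  0. ] | turn 0.0
```

```bash
python3 -m handwheel '[[0,0,0,0.007,0,0,0],[0,0,0,0.007,0,0,0],[0,0,0,0.006,0,0,0],[0,0,0,0.005,0,0,0],[0,0,0,0.002,0,0,0],[0,0,0,0,0,0,0],[0,0,0,0,0,0,0]]'; python3 go.py .5102 .3608 .122 83.4
```

```text
time: 37.48
position: [0.5105, 0.3613, 0.1226]
tool_rot: [0.18, 3.135, 0.002]
ft_force: [-0.8, -0.6, 6.4]
grip_width: 0.641
grip_force: 50.0
t 37.5 pos [510.5 361.3 122.6] yang 83.4 tilt [0.002 0.001] F [-0.8 -0.6  6.4] w 55.7 g 50.0 q7 0.84
shift mm [ 0.2 -0.5  0.6] = 1 x [ 0.2 -0.5  0.6] | turn 0.0
```

```bash
python3 -m handwheel '[[0,0,0,0.0015,0,0,0],[0,0,0,0,0,0,0],[0.08,0,0,0,0,0,0],[0.08,0,0,0,0,0,0],[0.08,0,0,0,0,0,0],[0.08,0,0,-0.03,0,0,0],[0.08,0,0,-0.06,0,0,0],[0.08,0,0,-0.06,0,0,0],[0.08,0,0,-0.03,0,0,0],[0.08,0,0,0,0,0,0],[0.08,0,0,0,0,0,0]]';python3 tw.py; python3 go.py .51 .2 .3 83.4 .4792 -.3117 .3 97.3; python3 - <<'E'
from h import *
im,d,ci=snap('wrist','w5.png')
E
```

```text
time: 38.85
position: [0.5093, 0.3606, 0.2979]
tool_rot: [-0.179, -3.135, 0.002]
ft_force: [-0.4, -0.7, -0.5]
grip_width: 0.922
grip_force: 0.0
wrist top z in column 4745 [0.1437 0.1447 0.1456] blue 3183 [-56.5  55.2 -30.5  29.6 144.3]
top top z in column 96 [0.0113 0.0138 0.0165] blue 71 [ 43.4  54.9 -22.5  27.2 145.2]
t 39.0 pos [509.1 360.4 297.2] yang 83.4 tilt [-0.003 -0.002] F [-0.4 -0.2  0.1] w 79.7 g 0.0 q7 0.83
shift mm [ -19.2 -159.3   -2.4] = 3 x [ -6.4 -53.1  -0.8] | turn 0.0
shift mm [ -28.2 -511.8    0. ] = 9 x [ -3.1 -56.9   0. ] | turn -13.9
```

View pics/w5.png

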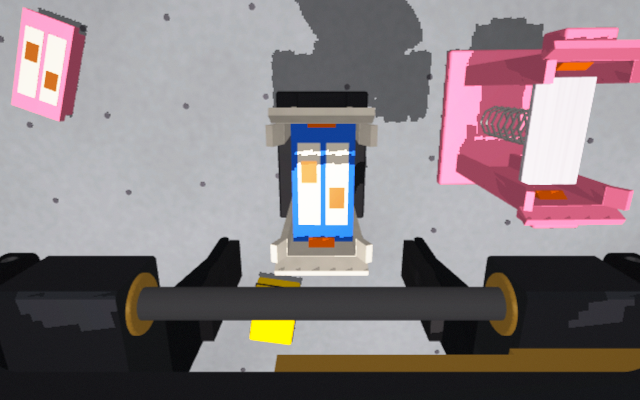

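The third cassette is latched in the white tower at (323,185), with both orange latches, at (321,126) and (321,242), over its ends. Now the dial.

```bash
python3 -m handwheel '[[0.06,-0.0039,-0.0559,0,0,0,0],[0.06,-0.0039,-0.0559,0,0,0,0],[0.06,-0.0039,-0.0559,0,0,0,0],[0.06,-0.0039,-0.0559,0,0,0,0],[0.06,-0.0039,-0.0559,0,0,0,0],[0.06,-0.0039,-0.0559,0,0,0,0],[0.06,-0.0039,-0.0559,0,0,0,0],[0.06,-0.0039,-0.0559,0,0,0,0],[0.06,-0.0039,-0.0559,0,0,0,0],[0.06,-0.0039,-0.0559,0,0,0,0],[0.06,-0.0039,-0.0559,0,0,0,0],[0.06,-0.0039,-0.0559,0,0,0,0]]'; python3 -m handwheel '[[0.06,0,0,0,0,0,-7],[0.06,0,0,0,0,0,-6.9],[0.06,0,0,0,0,0,0],[0.06,0,0,0,0,0,0]]'; python3 go.py .4792 -.312 .1 97.3; python3 - <<'E'
from h import *
im,d,ci=snap('wrist');P=cloud(ci,d);z=P[...,2]
m=(z>.094)&(z<.108)&(d>0);q=(P[m][:,:2]*1000).astype(np.float32);q=q[(abs(q-[480,-314])<45).all(1)];print(cv2.minAreaRect(q))
im,d,ci=snap('top');H,S,V=cv2.split(cv2.cvtColor(im,cv2.COLOR_BGR2HSV))
m=((H>100)&(H<125)&(S>130)&(V>60)).astype(np.uint8)
k,l,s,ce=cv2.connectedComponentsWithStats(m);print([(s[i,4],ce[i].round()) for i in range(1,k) if s[i,4]>8])
E
```

```text
time: 40.5
position: [0.4792, -0.3122, 0.2986]
tool_rot: [-0.179, -3.136, -0.001]
ft_force: [0.1, -0.6, -0.5]
grip_width: 0.688
grip_force: 0.0
time: 41.0
position: [0.4796, -0.3106, 0.2989]
tool_rot: [0.198, -3.135, -0.001]
ft_force: [-0.3, -0.2, 1.0]
grip_width: 0.69
grip_force: 0.0
t 41.0 pos [ 479.6 -310.6  298.9] yang 97.2 tilt [-0.001  0.   ] F [-0.3 -0.2  1. ] w 60.0 g 0.0 q7 2.31
shift mm [  0.5  -1.4 198.9] = 4 x [ 0.1 -0.3 49.7] | turn -0.1
((478.3243713378906, -311.0541687011719), (59.19643020629883, 12.538496017456055), 6.955612659454346)
[(np.int32(89), array([217., 198.])), (np.int32(171), array([219., 226.]))]
```

```bash
python3 -m handwheel '[[0.06,0,0,0.05,0,0,0],[0.06,0,0,0.06,0,0,0],[0.06,0,0,0.06,0,0,0],[0.06,0,0,0.02,0,0,0],[0.06,0,0,0,0,0,0],[0.06,0,0,0,0,0,0],[0.06,0,0,0,0,0,0]]' 25;  python3 go.py .4792 -.312 .076 97.3
```

```text
time: 41.98
position: [0.4812, -0.3117, 0.1117]
tool_rot: [-0.201, 3.131, -0.003]
ft_force: [0.3, -0.9, -0.6]
grip_width: 0.688
grip_force: 0.0
t 42.0 pos [ 481.2 -311.7  111.7] yang 97.3 tilt [ 0.004 -0.001] F [ 0.3 -0.9 -0.6] w 59.9 g 0.0 q7 2.4
shift mm [ 2.2  0.1 35.6] = 1 x [ 2.2  0.1 35.6] | turn 0.0
```

```bash
python3 -m handwheel '[[0.06,0.001,0,0.017,0,0,0],[0.06,0,0,0.016,0,0,0],[0.06,0,0,0,0,0,0],[0.06,0,0,0,0,0,0],[0,0,0,0,0,0,0],[0,0,0,0,0,0,0],[0,0,0,0,0,0,0],[0,0,0,0,0,0,0],[0,0,0,0,0,0,0],[0,0,0,0,0,0,0],[0,0,0,0,0,0,0]]' 25;  python3 go.py .4792 -.312 .076 97.3
```

```text
time: 43.35
position: [0.4789, -0.312, 0.0765]
tool_rot: [-0.2, 3.134, -0.003]
ft_force: [1.4, -3.1, -1.5]
grip_width: 0.159
grip_force: 25.0
t 43.4 pos [ 478.9 -312.    76.5] yang 97.3 tilt [ 0.001 -0.002] F [ 1.4 -3.1 -1.5] w 13.8 g 25.0 q7 2.42
shift mm [-0.3  0.   0.5] = 1 x [-0.3  0.   0.5] | turn 0.0
```

```bash
python3 -m handwheel '[[0,0,0,0,0,0,7.5],[0,0,0,0,0,0,7.5],[0,0,0,0,0,0,7.5],[0,0,0,0,0,0,7.5],[0,0,0,0,0,0,7.5],[0,0,0,0,0,0,7.5],[0,0,0,0,0,0,7.5],[0,0,0,0,0,0,7.7],[0,0,0,0,0,0,0],[0,0,0,0,0,0,0]]';  python3 go.py .4792 -.312 .076 37.1
```

```text
time: 44.6
position: [0.4789, -0.3122, 0.0765]
tool_rot: [1.394, 2.813, -0.002]
ft_force: [1.5, -5.5, -3.4]
grip_width: 0.159
grip_force: 25.0
t 44.6 pos [ 478.9 -312.2   76.5] yang 37.3 tilt [ 0.001 -0.002] F [ 1.5 -5.5 -3.4] w 13.8 g 25.0 q7 1.46
shift mm [-0.   0.4  0.5] = 1 x [-0.   0.4  0.5] | turn 0.2
```

```bash
python3 -m handwheel '[[0.06,0,0,0,0,0,0],[0.06,0,0,0,0,0,0],[0.06,0,0,0,0,0,0],[0.06,0,0,-0.04,0,0,0],[0.06,0,0,-0.06,0,0,0],[0.06,0,0,-0.06,0,0,0],[0.06,0,0,-0.06,0,0,0],[0,0,0,0,0,0,0],[0,0,0,0,0,0,0]]'; python3 - <<'E'
from h import *
im,d,ci=snap('wrist','w6.png');P=cloud(ci,d);z=P[...,2]
m=(z>.094)&(z<.108)&(d>0);q=(P[m][:,:2]*1000).astype(np.float32);q=q[(abs(q-[480,-314])<45).all(1)];print(cv2.minAreaRect(q))
H,S,V=cv2.split(cv2.cvtColor(im,cv2.COLOR_BGR2HSV));m=(H>50)&(H<75)&(S>120)
k,l,s,ce=cv2.connectedComponentsWithStats(m.astype(np.uint8));i=1+s[1:,4].argmax();print(s[i],cast(ci,ce[i],.068),np.median(z[l==i]))
E
python3 go.py .4917 -.4076 .12 37.1
```

```text
time: 45.72
position: [0.4785, -0.3105, 0.2957]
tool_rot: [-1.397, -2.813, -0.001]
ft_force: [0.6, -0.4, -1.1]
grip_width: 0.54
grip_force: 0.0
((478.7697448730469, -310.9793701171875), (13.495895385742188, 58.688201904296875), 37.16777801513672)
[266 224  28  28 555] [[ 0.49239863 -0.40688539  0.068     ]] 0.082894999960449
t 45.8 pos [ 478.2 -310.2  294.9] yang 37.2 tilt [-0.002  0.001] F [ 0.  -0.2 -0. ] w 43.6 g 0.0 q7 1.31
shift mm [-86.1 -48.  174.8] = 4 x [-21.5 -12.   43.7] | turn 0.1
```

View pics/w6.png

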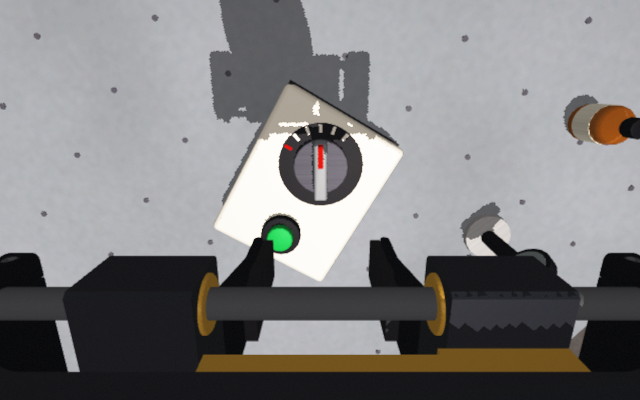

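The red line points at the third white tick, around (320,128), so the dial is at click 3. The green button is at (280,238), with its top at about z = 0.083.

```bash
python3 - <<'E'
from h import *
im,d,ci=snap('wrist');H,S,V=cv2.split(cv2.cvtColor(im,cv2.COLOR_BGR2HSV));m=(H>50)&(H<75)&(S>120)
P=cloud(ci,d);k,l,s,ce=cv2.connectedComponentsWithStats(m.astype(np.uint8));i=1+s[1:,4].argmax();z=P[l==i];print(cast(ci,ce[i],.083),np.median(z,0),np.percentile(z[:,2],[10,90]))
E
python3 -m handwheel '[[0,-0.0215,-0.012,0.02,0,0,0],[0,-0.0215,-0.012,0.02,0,0,0],[0,-0.0215,-0.012,0.04,0,0,0],[0,-0.0215,-0.012,0.04,0,0,0],[0,0,0,0.02,0,0,0],[0,0,0,0,0,0,0],[0,0,0,0,0,0,0],[0,0,0,0,0,0,0]]'; python3 go.py .492 -.4045 .09 37.2
```

```text
[[ 0.49007898 -0.39981003  0.083     ]] [ 0.49005581 -0.39869362  0.08295069] [0.07692327 0.08431203]
time: 46.82
position: [0.4935, -0.4083, 0.1581]
tool_rot: [1.395, 2.812, 0.001]
ft_force: [-0.1, -0.5, -0.4]
grip_width: 0.005
grip_force: 0.0
t 46.8 pos [ 493.5 -408.3  158.1] yang 37.2 tilt [ 0.003 -0.001] F [-0.1 -0.5 -0.4] w 0.4 g 0.0 q7 1.59
shift mm [ 4.1  1.  68.1] = 2 x [ 2.1  0.5 34. ] | turn 0.0
```

```bash
python3 go.py .4908 -.4035 .09 37.2; python3 -m handwheel '[[0,0.0056,0.0006,0.03,0,0,0],[0,0,0,0.03,0,0,0],[0,0,0,0,0,0,0],[0,0,0,0,0,0,0]]'; python3 go.py .4908 -.4035 .077 37.2
```

```text
t 46.8 pos [ 493.5 -408.3  158.1] yang 37.2 tilt [ 0.003 -0.001] F [-0.1 -0.5 -0.4] w 0.4 g 0.0 q7 1.59
shift mm [ 5.7  0.6 68.1] = 2 x [ 2.8  0.3 34. ] | turn 0.0
time: 47.32
position: [0.4904, -0.4043, 0.0981]
tool_rot: [1.397, 2.811, -0.0]
ft_force: [-1.1, 0.0, 0.4]
grip_width: 0.003
grip_force: 0.0
t 47.3 pos [ 490.4 -404.3   98.1] yang 37.2 tilt [ 0.002 -0.001] F [-1.1  0.   0.4] w 0.2 g 0.0 q7 1.62
shift mm [ 0.4  0.8 21.1] = 1 x [ 0.4  0.8 21.1] | turn -0.0
```

```bash
python3 -m handwheel '[[0,0,0,0.01,0,0,0],[0,0,0,0.006,0,0,0],[0,0,0,0.004,0,0,0],[0,0,0,0,0,0,0]]'; python3 -m handwheel '[[0,0,0,0.001,0,0,0],[0,0,0,0,0,0,0]]'
```

```text
time: 47.82
position: [0.4901, -0.4041, 0.0784]
tool_rot: [1.397, 2.812, 0.002]
ft_force: [-2.2, 3.0, 12.1]
grip_width: 0.005
grip_force: 5.8
time: 48.08
position: [0.4902, -0.4042, 0.0783]
tool_rot: [1.397, 2.812, 0.002]
ft_force: [-3.0, 3.4, 16.4]
grip_width: 0.007
grip_force: 8.3
```

```bash
python3 -m handwheel '[[0,0,0,-0.01,0,0,0],[0,0,0,-0.05,0,0,0],[0,0,0,-0.06,0,0,0],[0,0.04,0.02,-0.05,0,0,0],[0,0.04,0.02,-0.05,0,0,0],[0,0,0,0,0,0,0],[0,0,0,0,0,0,0],[0,0,0,0,0,0,0]]'; python3 - <<'E'
from h import *
im,d,ci=snap('wrist');P=cloud(ci,d);z=P[...,2]
m=(z>.094)&(z<.108)&(d>0);q=(P[m][:,:2]*1000).astype(np.float32);q=q[(abs(q-[480,-314])<45).all(1)];print(cv2.minAreaRect(q))
H,S,V=cv2.split(cv2.cvtColor(im,cv2.COLOR_BGR2HSV));m=(H>50)&(H<75)&(S>120);print('button z',np.percentile(z[m],[50,90]))
im,d,ci=snap('top');P=cloud(ci,d);H,S,V=cv2.split(cv2.cvtColor(im,cv2.COLOR_BGR2HSV));m=(H>100)&(H<125)&(S>130)&(V>60)&(P[...,2]>.01)&(P[...,1]>.2);print('blue z',np.median(P[m][:,2]))
E
```

```text
time: 49.08
position: [0.4731, -0.3225, 0.2871]
tool_rot: [-1.4, -2.81, 0.002]
ft_force: [0.0, 0.4, -0.6]
grip_width: 0.004
grip_force: 0.0
((479.0747375488281, -311.0477600097656), (13.63531494140625, 59.229469299316406), 37.18692398071289)
button z [0.08303875 0.08397535]
blue z 0.14503160894736997
```

```bash
python3 -c "
from bench import ctrl
print(ctrl.close_job())"
```

```text
the job is handed in; nothing more can be done
None
```

The job is handed in; by my last camera check all three cassettes are latched, the dial is at click 3 and the pressed start button is back up, but handing in returned no verdict.

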